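Bring round the matching canister and hold the carousel

TASK

The empty canister on the cork mat needs refilling: turn the carousel until the full canister of the same shape stands squarely in line with the foot's pointer, which marks the front, and hold the turntable still there. Leave the canisters upright in their places on the carousel and everything else on the table where it stands. Finish while still gripping the carousel itself, by its knob: do not let go.

Things in the scene. Friction and masses are not known exactly. Their poses are not given: they have to be found in the camera images.
- foot: fixed dark steel foot of the carousel: a disc 170 mm across under the turntable, with one flat pointer arm sticking out along its own -x axis: the pointer marks the front. Its yaw differs from start to start. Origin: on the turning axis at table height; z up
- pointer_tip (a point): top centre of the round button (40 mm across, 14 mm high) at the end of the foot's pointer, 200 mm from the axis, outside the turntable's rim; axes as the foot's
- carousel: wooden turntable, 300 mm across, upper face 36 mm above the table, steel rim up to 44 mm, low dividers. Turns both ways about its upright axis without stops or detents, light friction (0.05 N m). Three canisters stand on it, centres about 95 mm from the axis, 120 degrees apart. Origin: on the axis, at its underside, 24 mm above the table; z up, turns with it
- knob (a point): centre of the wooden knob on the post in the carousel's middle, on the axis: 34 by 34 mm square, 45 mm high (176 to 221 mm above the table), sides parallel to this point's x and y axes, which are the carousel's. Grip it on two opposite sides. It stands above all canisters (the tallest with lid reaches 159 mm)
- mat: square cork mat, 120 by 120 mm, 4 mm thick, fixed on the table beside the carousel; the empty canister to be refilled stands on its middle. Origin: centre of its underside
- squat_full: full white ceramic squat round canister, 82 mm in diameter, 70 mm high, plus a flat steel lid of the same outline, 8 mm thick; 0.35 kg, stands loose on the carousel. Origin: centre of its underside; z up
- tall_full: full white ceramic tall slim round canister, 64 mm in diameter, 115 mm high, plus a flat steel lid of the same outline, 8 mm thick; 0.35 kg, stands loose on the carousel. Origin: centre of its underside; z up
- square_full: full white ceramic square canister, 66 by 66 mm, 90 mm high, plus a flat steel lid of the same outline, 8 mm thick; 0.35 kg, stands loose on the carousel. Origin: centre of its underside; z up
- squat_empty: empty white ceramic squat round canister, 82 mm in diameter, 70 mm high, open, without lid. It stands either on the cork mat or on the steel tray on the other side of the carousel. Origin: centre of its underside, 4 mm above the table
- tall_empty: empty white ceramic tall slim round canister, 64 mm in diameter, 115 mm high, open, without lid. It stands either on the cork mat or on the steel tray on the other side of the carousel. Origin: centre of its underside, 4 mm above the table
- square_empty: empty white ceramic square canister, 66 by 66 mm, 90 mm high, open, without lid. It stands either on the cork mat or on the steel tray on the other side of the carousel. Origin: centre of its underside, 4 mm above the table
- mug: bystander: blue mug, 76 mm across, 90 mm high. Origin: centre of its underside
- bowl: bystander: steel bowl, 100 mm across, 45 mm high. Origin: centre of its underside
- tin: bystander: tin can, 68 mm across, 100 mm high. Origin: centre of its underside
- spatula: bystander: spatula lying flat, 230 mm long along its x axis. Origin: centre of its underside
Things that resemble listed ones, but are neither listed nor needed, are in the scene too. What is shaped like the square_empty but red or yellow is not meant.

How it is judged:
At the end, for the whole second after the job is handed in: The full canister shaped like the empty one on the mat is centred within 14 mm of the front line, on the pointer's side; the fingers press on the carousel with over 2 N; it turns slower than 0.05 rad/s; all three full canisters stand on it, upright within 0.15 rad (((horizontal distance between squat_empty and mat below 0.05 m and x of squat_full in the frame of foot below -0.06 m and y of squat_full in the frame of foot between -0.014 and 0.014 m) or (horizontal distance between tall_empty and mat below 0.05 m and x of tall_full in the frame of foot below -0.06 m and y of tall_full in the frame of foot between -0.014 and 0.014 m) or (horizontal distance between square_empty and mat below 0.05 m and x of square_full in the frame of foot below -0.06 m and y of square_full in the frame of foot between -0.014 and 0.014 m)) and contact force between the fingers and carousel above 2 N and angular speed of carousel below 0.05 rad/s and angle between each of squat_full, tall_full, square_full's own z axis and vertical below 0.15 rad and horizontal distance between each of squat_full, tall_full, square_full and carousel below 0.125 m and height (world z) of each of squat_full, tall_full, square_full below 0.046 m); the arm keeps its last pose, push and grip.
It fails at once if a full canister is lifted off the carousel or tipped (height (world z) of any of squat_full, tall_full, square_full above 0.055 m or angle between any of squat_full, tall_full, square_full's own z axis and vertical above 0.35 rad).
It fails at once if a full canister is shifted out of its place on the carousel (horizontal distance between any of squat_full, tall_full, square_full and carousel above 0.125 m or horizontal distance between any of squat_full, tall_full, square_full and carousel below 0.065 m).
It fails at once if an empty canister or a bystander is displaced by more than 30 mm (distance of any of squat_empty, tall_empty, square_empty, mug, bowl, tin, spatula from where it was at the start of the episode above 0.03 m).
It also fails if it takes over 58 s, if anything falls off the work surface, if the arm or the gripper's body presses on something with over 40 N, if the wrist force passes 120 N, or if a joint passes its speed limit or range.

ROBOT

A 6-joint arm with a two-finger parallel gripper is mounted at the origin on the work surface. World frame = base frame: x ahead of the robot, y to its left, z up, the work surface at z = 0. Lengths are in m, angles in rad, forces in N, time in s.
With the tool pointing down it reaches from about 0.35 to 0.85 m from the base axis. Payload 8.1 kg.
Tool frame: the origin (TCP) lies at the centre of the arm's flange, where the gripper is bolted on; the fingertips stand 186 mm ahead of it and the grasp point (between the pads) lies 167 mm ahead of it; z points along the fingers, y is the line along which they close (so a half turn about z gives the same grasp; the last joint's range is limited). The gripper opens to 93 mm and grips with 3 to 60 N. Pads are 15 mm wide; open, the fingers measure 128 mm over their backs; the gripper's body (75 mm by 188 mm) begins 65 mm behind the grasp point.
Start: joints at [1.262, 0.13, 1.488, -0, 1.523, -0.085], TCP at [0.133, 0.585, 0.405] pointing down, gripper open.
Joint ranges: [-2.96, 2.96], [-0.89, 2.26], [0.02, 2.5], [-1.34, 4.48], [0, 2.73], [-2.66, 2.66]. Speed limits (rad/s): [2.39, 2.39, 2.79, 3.14, 3.14, 3.14].

INTERFACE

Orientations are given as a rotation vector (axis times angle).
In Python, from plant import read_state, read_camera, camera_params, robot gives the robot as it stands.
- The arm moves only by the tool carry_out, never from a script. Its argument "targets" is a list of rows, each an object of numbers: "hand": the opening in per cent of the stroke, from 0 (shut) to 100 (fully open); "x", "y", "z": the shift along the tool's x, y, z in m; "ax", "ay", "az": the turn, a rotation vector about the tool's x, y, z in rad. In form: [{"hand": .., "x": .., "y": .., "z": .., "ax": .., "ay": .., "az": ..}, ...]. A call has 1 to 8 rows; each row is the pose to reach, as a shift and turn from the pose commanded when the call began, along the tool's axes at that moment; what a row does not reach only later rows make up. A row lasts 1/8 s, in which the tool goes at most 62.5 mm and 10.7 degrees, less where a joint would pass 70% of its speed; a pose out of reach is approached as far as the arm can. A call with a gripper value outside its range is refused whole. The fingers move at their own pace and stop on an object; "newtons" is the grip in N (left out, the last holds). Time passes only in rows, so rows that repeat a pose let the fingers close. It gives the time, the measured TCP pose, the force, the opening and the grip force at its end, in the units of the state.
- read_state(): the state, without advancing time (a new reading comes with each control period).
- read_camera(name): name is "scene" or "top" or "wrist"; returns (picture, depth): 384x512x3 uint8, blue, green, red; 384x512 float32, m along the optical axis (not along the pixel's ray), 0 where there is no reading.
- camera_params(name): a dict with "fx", "fy", "cx", "cy" (pixels), "position" and "rotation" of the camera in the world. Camera axes: x right, y up, looking along -z (the intrinsics and any distortion apply to the point x, -y, -z); pixel columns grow to the right and rows downward; lengths in m; the calibration is good to about 2 mm. A picture is of the moment at which its call begins: read the wrist's pose just before it. camera_params takes no time and is no camera call; for the wrist camera it gives the pose at the moment of the call.
- robot.close_job(): hands the job in; it is judged then, once.
The state is a dict: "t": time; "q": joint angles; "dq": joint speeds; "joint_torque": joint torques, N m; "tool_pos": TCP position; "orientation": TCP orientation; "force": force on the tool from outside, world axes, zero at the start; "wrist_torque": the same for the moment, N m; "opening": finger opening in m; "gripper_force": force on a finger pad.
Only numpy, scipy, OpenCV 4.12 (cv2) and the standard library are available. Lean on these libraries where they do the work, as an engineer would, in place of code of your own. Each camera call takes 0.05 s, during which the arm holds its last target. There are 200 camera calls.

## Working session

There is one attempt and no reset: what is moved stays moved. The work goes in short steps, Python scripts to look and compute and a tool call to move; the robot and the scene stay as the last step left them, time stands still between calls to the robot, and variables do not carry over. Pictures are saved under pics/ and viewed, at most 10 in all, crops included, and the job is handed in when it is done.

Besides the shell and the picture viewer there is one more tool, called by a JSON object that holds its "api" and its "payload". carry_out: Moves the arm, as the interface text tells. Its arguments: {"type":"object","properties":{"targets":{"type":"array","items":{"type":"object","properties":{"hand":{"type":"number"},"x":{"type":"number"},"y":{"type":"number"},"z":{"type":"number"},"ax":{"type":"number"},"ay":{"type":"number"},"az":{"type":"number"}}}},"newtons":{"type":"number"}},"required":["targets"]}

```bash
mkdir -p pics
python3 - <<'E'
from plant import *
import cv2,numpy as np,pickle
s=read_state();print(s['t'],s['tool_pos'],s['orientation'])
d={}
for n in('top','scene'):
    p=camera_params(n);im,z=read_camera(n);d[n]=(im,z,p);cv2.imwrite(f'pics/{n}0.png',im);print(n,p)
pickle.dump(d,open('d.pkl','wb'))
E
```

```text
0.0 [0.13305606 0.58482399 0.40369485] [-3.50699387e-01 -3.12157136e+00  2.82501279e-03]
top {'fx': 492.1058639462806, 'fy': 492.1058639462806, 'cx': 259.3207488504698, 'cy': 190.49198511270123, 'position': array([ 0.26834376, -0.01246946,  1.51788292]), 'rotation': array([ 0.13172516, -0.10921785, -1.5416032 ])}
scene {'fx': 435.34995875861335, 'fy': 435.34995875861335, 'cx': 252.00305153651297, 'cy': 186.3453661254453, 'position': array([1.34240543, 0.89943664, 1.00428691]), 'rotation': array([0.45272335, 1.11357086, 2.1411281 ])}
```

View pics/top0.png

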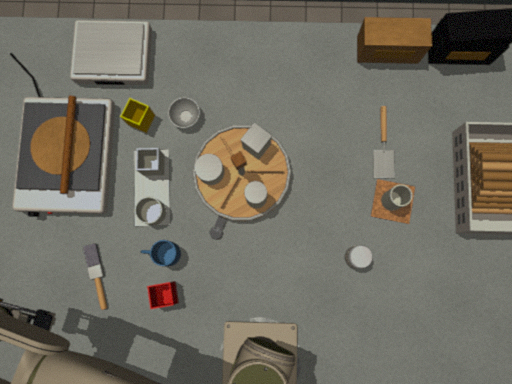

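View pics/scene0.png

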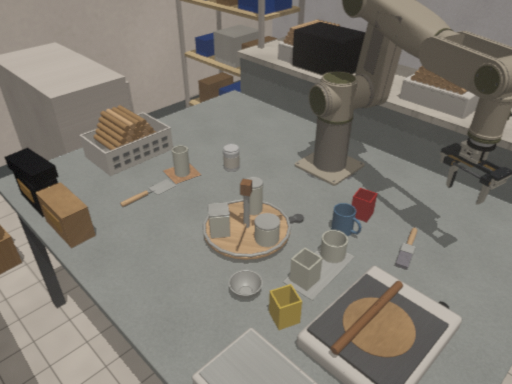

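The top view shows the pointer button at (216,232), the knob at (238,158), and lids at (209,168), (256,193) and a square one at (256,139). The mat at (394,200) carries what looks like the tall slim canister, with the square and squat empties on the tray at (148,160) and (150,211). Lookalikes are the tin (360,257) and the red and yellow boxes. Next I'll measure and take a close crop.

```bash
cat > h.py <<'E'
import numpy as np,cv2
from scipy.spatial.transform import Rotation as R
def pts(z,p):
    v,u=np.mgrid[:z.shape[0],:z.shape[1]]
    c=np.stack([(u-p['cx'])/p['fx']*z,-(v-p['cy'])/p['fy']*z,-z],-1)
    return c@R.from_rotvec(p['rotation']).as_matrix().T+p['position']
def blob(P,z,u,v,lo,hi):
    m=((P[...,2]>lo)&(P[...,2]<hi)&(z>0)).astype(np.uint8)
    n,l=cv2.connectedComponents(m,connectivity=4);k=l[v,u]
    return None if k==0 else l==k
E
python3 - <<'E'
import pickle,numpy as np,cv2
from h import *
im,z,p=pickle.load(open('d.pkl','rb'))['top'];P=pts(z,p)
def rep(n,u,v,lo,hi):
    m=blob(P,z,u,v,lo,hi)
    if m is None: print(n,'none',P[v,u]);return
    q=P[m];r=cv2.minAreaRect(q[:,:2].astype(np.float32)*1000)
    print(n,len(q),'med z',np.median(q[:,2]).round(3),'centre',np.array(r[0]).round(1),'size',np.array(r[1]).round(1),'ang',round(r[2],1))
rep('knob',238,158,.2,.24)
rep('tall?',256,190,.1,.18);rep('squat?',209,166,.1,.13);rep('square?',258,139,.11,.15)
rep('button',216,232,.008,.025)
rep('matcan',400,192,.08,.13);rep('trayA',150,212,.055,.09);rep('traysq',148,152,.07,.11)
rep('tin',360,257,.08,.12)
for c in [(284,190),(200,190),(245,218),(235,210)]: print(c,P[c[1],c[0]].round(3))
rm=(P[...,2]>.03)&(P[...,2]<.055)&(np.hypot(P[...,0]-.36,P[...,1]-.03)<.22)
(c,r)=cv2.minEnclosingCircle(P[rm][:,:2].astype(np.float32)*1000);print('rim',c,r,rm.sum())
cv2.imwrite('pics/crop.png',np.hstack([cv2.resize(im[115:245,185:305],(380,412)),cv2.resize(im[135:265,330:450],(380,412))]))
E
```

```text
knob 171 med z 0.22 centre [554.1  68.1] size [34.7 34. ] ang 31.8
tall? 448 med z 0.158 centre [474.2  22. ] size [63.2 61.7] ang 1.5
squat? 623 med z 0.113 centre [551.2 160.8] size [79.7 79.1] ang 1.9
square? 547 med z 0.133 centre [637.9  24.5] size [66.  66.7] ang 53.2
button 213 med z 0.014 centre [384.  136.8] size [36.7 70.1] ang 70.8
matcan none [ 0.50393395 -0.41491405  0.03652775]
trayA none [0.4262935  0.34784719 0.01145866]
traysq none [0.60585361 0.35511711 0.05370165]
tin 441 med z 0.099 centre [ 305.3 -281.4] size [65.5 63.7] ang 1.4
(284, 190) [ 0.5   -0.063  0.047]
(200, 190) [0.494 0.192 0.04 ]
(245, 218) [0.412 0.053 0.04 ]
(235, 210) [0.437 0.084 0.035]
rim (520.8469848632812, 61.80302429199219) 144.95054626464844 2927
```

View pics/crop.png

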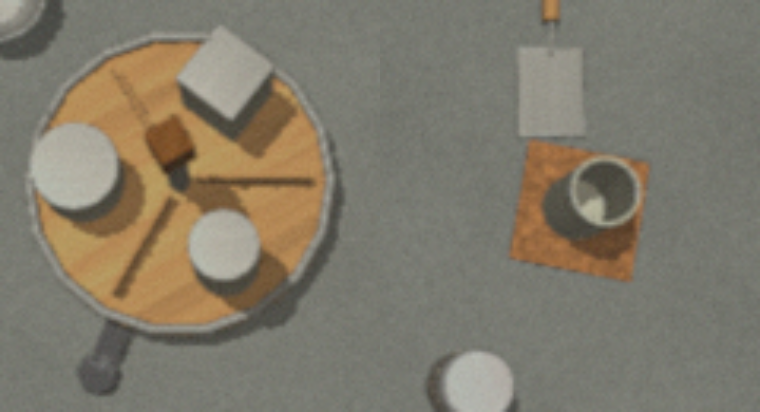

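The mat carries the tall slim open canister, right crop (605,192), so **tall_full** must go to the front. It's the round lid at left crop (225,245), with z 0.158 and 63 mm across, which matches the description. The pointer button is at left crop (100,372). Now I'll work out the turn and the approach.

```bash
cat >> h.py <<'E'
def ray(u,v,p,h):
    d=R.from_rotvec(p['rotation']).as_matrix()@np.array([(u-p['cx'])/p['fx'],-(v-p['cy'])/p['fy'],-1])
    return p['position']+d*(h-p['position'][2])/d[2]
def intool(s,w,yang):
    T=R.from_rotvec(s['orientation']);c=np.deg2rad(yang)
    y=np.array([np.cos(c),np.sin(c),0]);zz=np.array([0,0,-1.])
    G=R.from_matrix(np.stack([np.cross(y,zz),y,zz],1))
    return T.inv().apply(np.array(w)-s['tool_pos']).round(4),(T.inv()*G).as_rotvec().round(3)
E
python3 - <<'E'
import pickle
from h import *
from plant import *
im,z,p=pickle.load(open('d.pkl','rb'))['top'];P=pts(z,p)
A=np.array([.554,.0685])
b=ray(216.6,232.4,p,.014)[:2]-A;print('button',b,np.hypot(*b),np.degrees(np.arctan2(b[1],b[0])))
m=blob(P,z,216,232,.006,.025);q=P[m][:,:2]-A
r=np.hypot(*q.T);th=np.degrees(np.arctan2(q[:,1],q[:,0]))
for lo,hi in((.15,.165),(.165,.18),(.18,.22)):
    k=(r>lo)&(r<hi);print(lo,k.sum(),q[k].mean(0),th[k].mean(),th[k].min(),th[k].max())
# dark mask in image
hsv=cv2.cvtColor(im,cv2.COLOR_BGR2GRAY)[222:242,204:230];print(hsv[::2])
s=read_state()
print(intool(s,[.554,.068,.43],31.8),intool(s,[.554,.068,.367],31.8))
E
```

```text
button [-0.18536689  0.07088958] 0.19845961068705065 159.07172294469464
0.15 41 [-0.14652707  0.05793063] 158.42778534007593 153.45892422323126 162.87369221313833
0.165 43 [-0.15976831  0.0638998 ] 158.20310082657232 154.1492221947301 162.60431318926942
0.18 135 [-0.18465411  0.07361743] 158.2701789946122 152.81727338919447 163.68662130630267
[[117 119 118 122 124 119 126 119 120 122 124 114  91  81  83  86  84  85
   83  81  81  71  89 116 124 126]
 [120 119 124 123 125 124 117 123 122 121 114  94  82  80  83  81  83  83
   90  78  68  89 117 121 125 123]
 [123 117 124 122 124 124 125 124 113 113 104  88  82  90  86  87  84  85
   79  63  73  98 113 119 122 118]
 [123 120 117 115 120 122 112  95  94  97  87  81  93 103 103  98  90  85
   78  77  98 120 121 119 124 123]
 [118 117 117 118 116 107  98  85  88  86  94  98 104 115 100  97  92  84
   87 112 126 117 119 121 123 123]
 [117 120 122 125 113 102  83  88  82  86  85  85  87  87  84  93  97  75
   73  99 124 120 119 121 121 121]
 [119 118 116 118 121 114  90  81  89  83  85  83  87  84  84  88  80  71
   67  97 117 122 117 127 122 116]
 [120 116 117 119 123 118 110  86  84  85  81  85  85  81  87  82  74  63
   90 119 120 123 126 116 118 121]
 [120 121 122 120 122 119 116 110  92  81  80  86  80  68  63  65  75  91
  118 116 118 125 119 117 120 123]
 [122 124 121 124 120 119 119 122 113 119 124 112 116 117 120 116 120 118
  118 124 118 120 120 120 122 123]]
(array([-0.5251, -0.4106, -0.0256]), array([-0.002,  0.001,  0.792])) (array([-0.5251, -0.4105,  0.0374]), array([-0.002,  0.001,  0.792]))
```

{"api": "carry_out", "payload": {"targets": [{"hand": 70,"z": -0.026},{"hand": 70,"x": -0.05,"y": -0.04,"z": -0.03,"az": 0.16},{"hand": 70,"x": -0.1,"y": -0.078,"z": -0.03,"az": 0.32},{"hand": 70,"x": -0.15,"y": -0.117,"z": -0.03,"az": 0.48},{"hand": 70,"x": -0.2,"y": -0.156,"z": -0.03,"az": 0.64},{"hand": 70,"x": -0.25,"y": -0.195,"z": -0.03,"az": 0.79},{"hand": 70,"x": -0.3,"y": -0.235,"z": -0.03,"az": 0.79},{"hand": 70,"x": -0.35,"y": -0.274,"z": -0.03,"az": 0.79}], "newtons": 30}}

```text
schema error: expected keys hand, x, y, z, ax, ay, az
```

```bash
python3 -c "
from h import *
from plant import *
s=read_state();print(s['t'],s['tool_pos'],s['q'],s['opening'],intool(s,[.554,.068,.435],31.8))"
```

```text
0.1 [0.13307445 0.58485744 0.40378262] [ 1.26160980e+00  1.31105127e-01  1.48916640e+00 -8.26182280e-06
  1.52295195e+00 -8.54026740e-02] 0.0927314351040473 (array([-0.5251, -0.4106, -0.0306]), array([-0.002,  0.001,  0.792]))
```

All keys are required in each row.

{"api": "carry_out", "payload": {"targets": [{"hand": 70,"x": 0,"y": 0,"z": -0.026,"ax": 0,"ay": 0,"az": 0},{"hand": 70,"x": -0.05,"y": -0.04,"z": -0.03,"ax": 0,"ay": 0,"az": 0.16},{"hand": 70,"x": -0.095,"y": -0.075,"z": -0.03,"ax": 0,"ay": 0,"az": 0.32},{"hand": 70,"x": -0.14,"y": -0.11,"z": -0.03,"ax": 0,"ay": 0,"az": 0.48},{"hand": 70,"x": -0.185,"y": -0.145,"z": -0.03,"ax": 0,"ay": 0,"az": 0.64},{"hand": 70,"x": -0.23,"y": -0.18,"z": -0.03,"ax": 0,"ay": 0,"az": 0.79},{"hand": 70,"x": -0.275,"y": -0.215,"z": -0.03,"ax": 0,"ay": 0,"az": 0.79},{"hand": 70,"x": -0.32,"y": -0.25,"z": -0.03,"ax": 0,"ay": 0,"az": 0.79}], "newtons": 30}}

```text
t: 1.1
tool_pos: [0.3904, 0.2686, 0.4345]
orientation: [-1.525, -2.746, 0.0]
force: [0.5, 0.7, -0.8]
opening: 0.065
gripper_force: 0.0
```

```bash
python3 -c "
from h import *
from plant import *
s=read_state();print(s['t'],s['tool_pos'],s['q'],s['opening'],intool(s,[.554,.068,.435],31.8))"
```

```text
1.1 [0.39039585 0.26859698 0.43447659] [ 4.94366135e-01 -2.27568969e-01  1.78076360e+00  2.70522222e-05
  1.58855508e+00 -6.26866325e-02] 0.0649957132384319 (array([-0.2568,  0.0328, -0.0005]), array([-0.   , -0.   ,  0.002]))
```

{"api": "carry_out", "payload": {"targets": [{"hand": 75,"x": -0.05,"y": 0.007,"z": 0,"ax": 0,"ay": 0,"az": 0},{"hand": 75,"x": -0.105,"y": 0.014,"z": 0,"ax": 0,"ay": 0,"az": 0},{"hand": 75,"x": -0.16,"y": 0.021,"z": 0,"ax": 0,"ay": 0,"az": 0},{"hand": 75,"x": -0.21,"y": 0.028,"z": 0,"ax": 0,"ay": 0,"az": 0},{"hand": 75,"x": -0.25,"y": 0.032,"z": 0,"ax": 0,"ay": 0,"az": 0},{"hand": 75,"x": -0.257,"y": 0.033,"z": 0,"ax": 0,"ay": 0,"az": 0},{"hand": 75,"x": -0.257,"y": 0.033,"z": 0,"ax": 0,"ay": 0,"az": 0}]}}

```text
t: 1.98
tool_pos: [0.5534, 0.0696, 0.4342]
orientation: [-1.526, -2.745, 0.0]
force: [0.2, 0.0, 0.0]
opening: 0.0698
gripper_force: 0.0
```

```bash
python3 -c "
from h import *
from plant import *
s=read_state();p=camera_params('wrist');im,z=read_camera('wrist');P=pts(z,p)
cv2.imwrite('pics/w1.png',im)
m=(P[...,2]>.205)&(P[...,2]<.235)&(z>0)&(np.hypot(P[...,0]-.554,P[...,1]-.068)<.05)
b,g,r=[im[...,i].astype(int) for i in range(3)]
m&=(r-b>25)
q=P[m];print(len(q),q[:,2].mean() if len(q) else 0)
if len(q): print(cv2.minAreaRect(q[:,:2].astype(np.float32)*1000))
print(s['t'],s['tool_pos'],s['q'],intool(s,[.554,.068,.367],31.8))"
```

```text
2938 0.21982503186649902
((557.5313720703125, 69.79963684082031), (33.943603515625, 33.99823760986328), 31.473134994506836)
1.975 [0.55342508 0.06957632 0.43420791] [ 3.30134283e-02  6.11638345e-03  1.56473116e+00  3.72431369e-04
  1.57196967e+00 -5.23188103e-01] (array([-0.0017, -0.0003,  0.0672]), array([-0.001, -0.001,  0.001]))
```

View pics/w1.png

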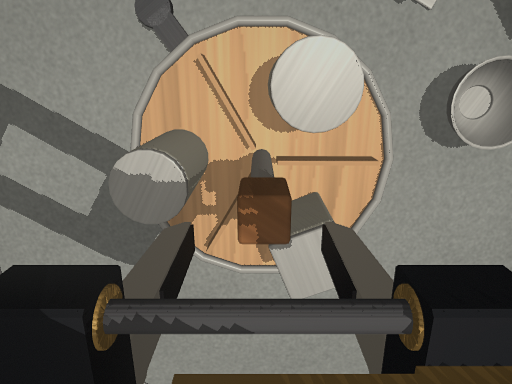

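The wrist view shows the knob at (264,212) between the open fingers. Its top is 34 by 34 mm at z 0.22 and angle 31.5°, which matches the top view within 3 mm. I'll descend and grip.

{"api": "carry_out", "payload": {"targets": [{"hand": 75,"x": -0.002,"y": 0.002,"z": 0.035,"ax": 0,"ay": 0,"az": 0},{"hand": 75,"x": -0.002,"y": 0.002,"z": 0.067,"ax": 0,"ay": 0,"az": 0},{"hand": 75,"x": -0.002,"y": 0.002,"z": 0.067,"ax": 0,"ay": 0,"az": 0},{"hand": 20,"x": -0.002,"y": 0.002,"z": 0.067,"ax": 0,"ay": 0,"az": 0},{"hand": 20,"x": -0.002,"y": 0.002,"z": 0.067,"ax": 0,"ay": 0,"az": 0},{"hand": 20,"x": -0.002,"y": 0.002,"z": 0.067,"ax": 0,"ay": 0,"az": 0},{"hand": 20,"x": -0.002,"y": 0.002,"z": 0.067,"ax": 0,"ay": 0,"az": 0},{"hand": 20,"x": -0.002,"y": 0.002,"z": 0.067,"ax": 0,"ay": 0,"az": 0}], "newtons": 25}}

```text
t: 3.02
tool_pos: [0.5572, 0.0694, 0.3686]
orientation: [1.524, 2.744, 0.005]
force: [7.2, 4.0, -1.7]
opening: 0.0337
gripper_force: 25.0
```

{"api": "carry_out", "payload": {"targets": [{"hand": 20,"x": 0,"y": 0.001,"z": 0,"ax": 0,"ay": 0,"az": 0.02},{"hand": 20,"x": 0,"y": 0.001,"z": 0,"ax": 0,"ay": 0,"az": 0.06},{"hand": 20,"x": 0,"y": 0.001,"z": 0,"ax": 0,"ay": 0,"az": 0.12},{"hand": 20,"x": 0,"y": 0.001,"z": 0,"ax": 0,"ay": 0,"az": 0.19},{"hand": 20,"x": 0,"y": 0.001,"z": 0,"ax": 0,"ay": 0,"az": 0.26},{"hand": 20,"x": 0,"y": 0.001,"z": 0,"ax": 0,"ay": 0,"az": 0.33},{"hand": 20,"x": 0,"y": 0.001,"z": 0,"ax": 0,"ay": 0,"az": 0.38},{"hand": 20,"x": 0,"y": 0.001,"z": 0,"ax": 0,"ay": 0,"az": 0.4}]}}

```text
t: 4.03
tool_pos: [0.5575, 0.0695, 0.3685]
orientation: [2.041, 2.387, 0.002]
force: [2.1, 1.7, 3.7]
opening: 0.0337
gripper_force: 25.0
```

Low forces. I'll continue to most of the turn, then look.

{"api": "carry_out", "payload": {"targets": [{"hand": 20,"x": 0,"y": 0,"z": 0,"ax": 0,"ay": 0,"az": 0.03},{"hand": 20,"x": 0,"y": 0,"z": 0,"ax": 0,"ay": 0,"az": 0.09},{"hand": 20,"x": 0,"y": 0,"z": 0,"ax": 0,"ay": 0,"az": 0.17},{"hand": 20,"x": 0,"y": 0,"z": 0,"ax": 0,"ay": 0,"az": 0.26},{"hand": 20,"x": 0,"y": 0,"z": 0,"ax": 0,"ay": 0,"az": 0.35},{"hand": 20,"x": 0,"y": 0,"z": 0,"ax": 0,"ay": 0,"az": 0.43},{"hand": 20,"x": 0,"y": 0,"z": 0,"ax": 0,"ay": 0,"az": 0.48},{"hand": 20,"x": 0,"y": 0,"z": 0,"ax": 0,"ay": 0,"az": 0.5}]}}

```text
t: 5.03
tool_pos: [0.5575, 0.0695, 0.3685]
orientation: [2.568, 1.808, 0.002]
force: [2.2, 2.6, 5.1]
opening: 0.0337
gripper_force: 25.0
```

Run:
```python
from h import *
from plant import *
s=read_state();print(s['t'],s['tool_pos'],s['q'],s['force'])
T=R.from_rotvec(s['orientation']).as_matrix();print('tool y ang',np.degrees(np.arctan2(T[1,1],T[0,1])))
A=np.array([.556,.069])
for n in('wrist','top','scene'):
    p=camera_params(n);im,z=read_camera(n);P=pts(z,p);cv2.imwrite(f'pics/{n}2.png',im)
    d=P[...,:2]-A;r=np.hypot(d[...,0],d[...,1])
    for lab,zl,zh,rl,rh in(('tall',.150,.167,.05,.14),('squat',.105,.121,.04,.15)):
        m=(P[...,2]>zl)&(P[...,2]<zh)&(z>0)&(r>rl)&(r<rh)&(im.max(2).astype(int)-im.min(2)<40)
        k,l,st,_=cv2.connectedComponentsWithStats(m.astype(np.uint8))
        if k<2: continue
        m=l==1+st[1:,4].argmax();q=P[m][:,:2].astype(np.float32)*1000
        c,sz,_=cv2.minAreaRect(q);e=np.array(c)/1000-A
        print(n,lab,m.sum(),np.round(c,1),np.round(sz,1),'ang',np.degrees(np.arctan2(e[1],e[0])).round(1),np.hypot(*e).round(4))
    m=(P[...,2]>.007)&(P[...,2]<.024)&(z>0)&(r>.155)&(r<.23)&(np.abs(np.degrees(np.arctan2(d[...,1],d[...,0]))-158)<12)
    if m.any(): 
        e=d[m].mean(0);print(n,'pointer',m.sum(),e,np.degrees(np.arctan2(e[1],e[0])))
```

```text
5.025 [0.55746018 0.06950557 0.36852473] [3.27265412e-02 4.59780849e-02 1.64393781e+00 1.46684468e-04
 1.45003884e+00 3.76968200e-01] [2.19833534 2.57340503 5.05022484]
tool y ang -19.724630843066333
wrist tall 8119 [471.6 102.6] [63.6 62.8] ang 158.3 0.0908
wrist squat 11810 [629.5 129.7] [80.9 80.4] ang 39.6 0.0953
wrist pointer 1559 [-0.17600942  0.07389711] 157.22502345722475
top tall 327 [461.3 103.9] [63.3 47.1] ang 159.8 0.1009
top squat 66 [601.4 148.9] [28.5 23.1] ang 60.4 0.0919
scene tall 205 [472.8 106.2] [67.1 60.1] ang 155.9 0.0912
scene squat 392 [630.7 132.5] [84.  79.3] ang 40.4 0.098
scene pointer 106 [-0.17385524  0.07688663] 156.14282431638293
```

View pics/top2.png

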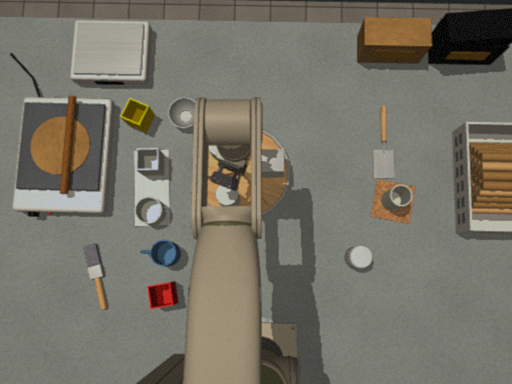

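View pics/wrist2.png

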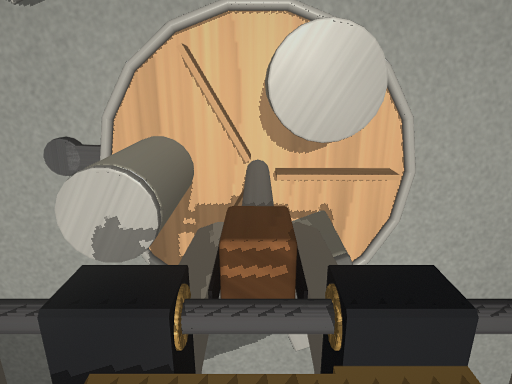

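The wrist view shows the tall lid at (107,215), in line from the post to the pointer button at (65,156). Tall and pointer angles agree to about 1° in the wrist and scene views, roughly 2 mm against the 14 mm allowed. In the top view the arm hides part of the carousel, and nothing else has moved. The grip is steady at 25 N, so I'm handing in.

```bash
python3 -c "
from plant import *
s=read_state();print(s['gripper_force'],abs(s['dq']).max());print(robot.close_job())"
```

```text
24.9952295422554 0.004054732946882984
the job is handed in; nothing more can be done
None
```

I turned the carousel until the full tall canister, matching the empty one on the mat, stood in line with the pointer (about 2 mm off by my measurement, 14 mm allowed). I handed the job in with the knob still gripped at 25 N; no verdict was returned.

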